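# Seat a bottle cap and back it off for the autoclave

### The arm

A 6-joint arm with a two-finger parallel gripper is mounted at the origin on a cart in front of the work surface, level with it; the furniture and walls round the work are solid. World frame = base frame: x ahead of the robot, y to its left, z up, the work surface at z = 0. Lengths are in m, angles in degrees, forces in N, time in s.
With the tool pointing down it reaches from about 0.25 to 0.8 m from the base axis. Payload 8.5 kg.
Tool frame: the origin (TCP) lies at the very end of the fingers, on their centre line; the grasp point (between the pads) lies 19 mm behind it (manip.grip_point_offset is the distance from the TCP to the grasp point, in m); z points along the fingers, y is the line along which they close (so a half turn about z gives the same grasp; the last joint's range is limited). The gripper opens to 85 mm and grips with 20 to 120 N. Pads are 22 mm wide; open, the fingers measure 114 mm over their backs; the gripper's body (76 mm by 85 mm) begins 54 mm behind the grasp point. The pads swing forward as they close: fully open they stand 13 mm farther back than shut.
Start: joints at [-64.916, 13.648, -0.773, 75.585, 0, 90], TCP at [0.223, -0.475, 0.231] pointing down, gripper open.
Joint ranges: [-152.45, 152.45], [-59.26, 108.67], [-65.41, 83.53], [-104.44, 129.93], [-82.83, 76.93], [-180, 180]. Speed limits (degrees/s): [127.2, 127.2, 159.86, 180, 180, 180].

### API

Orientations are given as [roll, pitch, yaw] about the fixed x, y, z axes, in that order (R = Rz(yaw) Ry(pitch) Rx(roll)).
In Python, from station import manip gives the robot as it stands.
- The arm moves only by the tool servo_tool, never from a script. Its argument "steps" is a list of rows, each an object with "offset": the shift along the world's x, y, z in mm, a list of three; "rotation": the turn, a rotation vector about the world's x, y, z in rad, a list of three; "fingers": the finger opening in mm, from 0 to 85.4. In form: [{"offset": [tx, ty, tz], "rotation": [ax, ay, az], "fingers": fingers}, ...]. A call has 1 to 8 rows; each row shifts and turns the commanded pose from where the row before left it; what a row does not reach is not made up. A row lasts 1/10 s, in which the tool goes at most 50 mm and 8.59 degrees, less where a joint would pass 70% of its speed; a pose out of reach is approached as far as the arm can. A call is refused whole if a number of a shift passes 50 or a number of a turn 0.15, either way. A call with a gripper value outside its range is refused whole. The fingers move at their own pace and stop on an object; "grip_force" is the grip in N (left out, the last holds). Time passes only in rows, so rows that do not move let the fingers close. It gives the time, the measured TCP pose, the force, the opening and the grip force at its end, in the units of the state.
- manip.observe(): the state, without advancing time (a new reading comes with each control period).
- manip.get_image(name): name is "side" or "top"; returns a dict with "color" (480x640x3 uint8, red, green, blue), "fx", "fy", "cx", "cy" (pixels), "k1" (the pictures are not rectified: a ray, as slopes to the right and down, at radius r is drawn at 1 + k1 r^2 times it, then the intrinsics apply), "rvec" (rotation vector, rad) and "tvec" (3), from world to camera coordinates, as OpenCV has them. Camera axes: x right, y down, z forward; pixel columns grow to the right and rows downward; lengths in m; the calibration is good to about 2 mm. A picture is of the moment at which its call begins. There is no depth.
- manip.sign_off(): hands the job in; it is judged then, once.
The state is a dict: "time_s": time; "q": joint angles; "joint_vel": joint speeds; "effort": joint torques, N m; "eef_pos": TCP position; "eef_rot": TCP orientation; "contact_force": force on the tool from outside, world axes, zero at the start; "ft_torque": the same for the moment, N m; "grip_width": finger opening in m; "gripper_force": force on a finger pad.
Only numpy, scipy, OpenCV 4.12 (cv2) and the standard library are available. Lean on these libraries where they do the work, as an engineer would, in place of code of your own. Each camera call takes 0.05 s, during which the arm holds its last target. There are 200 camera calls.

### The job

The empty amber bottle clamped in the bench holder is going to the autoclave, and its blue screw cap has only just caught the thread. Screw the cap down, clockwise seen from above, until you feel it bottom out, then back it off a quarter turn so that the bottle can vent. Finish while still gripping the cap there, still and not let go, ready to be taped, and leave the other things on the bench where they are.

Things in the scene. Friction and masses are not known exactly. Their poses are not given: they have to be found in the camera images.
- cap_centre (a point): Centre (half-way up, on the axis) of the blue screw cap: upright ribbed cylinder, 43 mm across, 26 mm high, free to grip from above across any diameter. z up; x turns with the cap, along the white bar on its top. Seated, the centre is 135 mm above the worktop; unscrewing lifts it 4 mm per turn. The neck below is 39 mm wide at most; the bottle's shoulder starts 16 mm under the seated cap.
- cap (a joint): Turn of the cap on its right-hand thread, rad: 0 = bottomed out (hard stop), grows as it is unscrewed (counter-clockwise from above); pi/2 = backed off a quarter turn. Starts between 1.9 and 3.2. The thread drags with about 0.08 N m and stays where it is left; at the stop the resistance rises sharply.
- bottle_stand: Grey bench holder with the square amber bottle (66 mm wide) clamped in it, fixed to the worktop: base 116 x 116 mm, cheeks 49 mm high, a black clamp screw at its -y side reaching 57 mm from the axis. Origin on the worktop under the bottle's axis; z up.
- tape_roll: Bystander: roll of cream tape lying flat, 84 mm across, 19 mm high; origin under its centre.
- tube_rack: Bystander: blue perforated tube rack, 68 x 160 x 48 mm; origin under its centre.
- notebook: Bystander: lab notebook lying flat, 196 x 150 x 12 mm; origin under its centre.
- marker_blue: Bystander: white marker pen with blue cap lying on the bench, 11 x 138 x 14 mm; origin under its centre.
- reagent_white: Bystander: small white reagent bottle with red cap, 42 mm across, 78 mm high; origin under its centre.
- petri: Bystander: clear petri dish, 90 mm across, 14 mm high; origin under its centre.
- bottle_blue: Bystander: clear lab bottle with a blue cap, 86 mm across, 180 mm high, standing free at the back; not the bottle to work on; origin under its centre.

How it is judged:
By the outcome, as a careful person would: the job done as asked, in the order asked, and still so for the second after the job is handed in, while the arm keeps its last pose, push and grip.
It also fails if it takes over 72 s, if anything falls off the work surface, if the arm or the gripper's body presses on something with over 40 N, if the wrist force passes 120 N, or if a joint passes its speed limit or range.

## Working session

There is one attempt and no reset: what is moved stays moved. The work goes in short steps, Python scripts to look and compute and a tool call to move; the robot and the scene stay as the last step left them, time stands still between calls to the robot, and variables do not carry over. Pictures are saved under pics/ and viewed, at most 10 in all, crops included, and the job is handed in when it is done.

Besides the shell and the picture viewer there is one more tool, called after "Emit:" in YAML: its name, and indented under it one key for each argument. servo_tool: Moves the arm, as the interface text tells. Its arguments: {"type":"object","properties":{"steps":{"type":"array"},"grip_force":{"type":"number"}},"required":["steps"]}

```bash
mkdir -p pics; ls; python3 - <<'E'
from station import manip
import cv2
print(manip.observe())
for n in("top","side"):
    d=manip.get_image(n); cv2.imwrite(f"pics/{n}0.png",d["color"][:,:,::-1]); print({k:v for k,v in d.items() if k!="color"})
E
```

```text
pics
{'time_s': 0.0, 'q': array([-6.49152027e+01,  1.36821281e+01, -8.17000871e-01,  7.55844359e+01,
        1.34943550e-03,  8.99994589e+01]), 'joint_vel': array([ 0.09856852, -0.19316537, -0.04367922,  0.05591193,  0.02986529,
        0.12212033]), 'effort': array([-1.07684820e-03, -5.38780618e+01,  3.46439588e+01,  1.84442679e-02,
       -1.35108980e-04,  2.27345959e-05]), 'eef_pos': array([ 0.22240839, -0.47510217,  0.23066651]), 'eef_rot': array([-1.79916435e+02, -1.35022326e-03,  2.50853365e+01]), 'contact_force': array([ 0.03501227,  0.22823991, -0.38589054]), 'ft_torque': array([ 0.00230515, -0.01491423, -0.02287934]), 'gripper_force': 0.0, 'grip_width': 0.08569469633880378}
{'fx': 523.6476825048012, 'fy': 523.6476825048012, 'cx': 313.5811977017036, 'cy': 235.94500387203715, 'k1': 0.04351357610578427, 'rvec': array([ 2.25114524, -1.95933845,  0.20254496]), 'tvec': array([0.03329979, 0.5980023 , 1.44396845])}
{'fx': 482.49412242635157, 'fy': 482.49412242635157, 'cx': 312.46651233755114, 'cy': 244.53182587507635, 'k1': -0.026183778961812065, 'rvec': array([ 0.23185557,  2.98086809, -0.84416886]), 'tvec': array([ 0.56641035, -0.08654833,  1.39744684])}
```

View pics/top0.png

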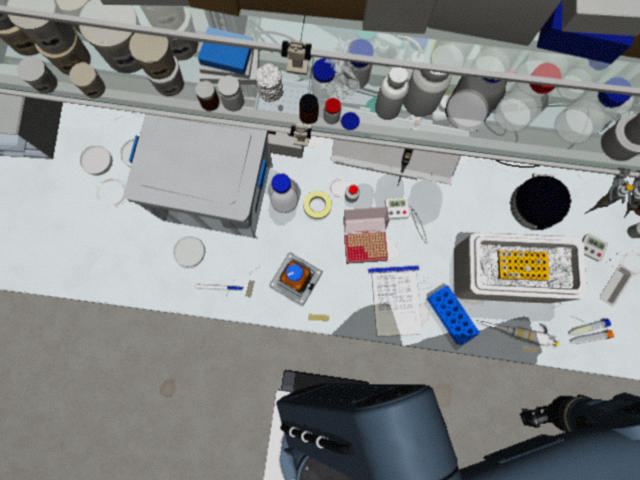

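View pics/side0.png

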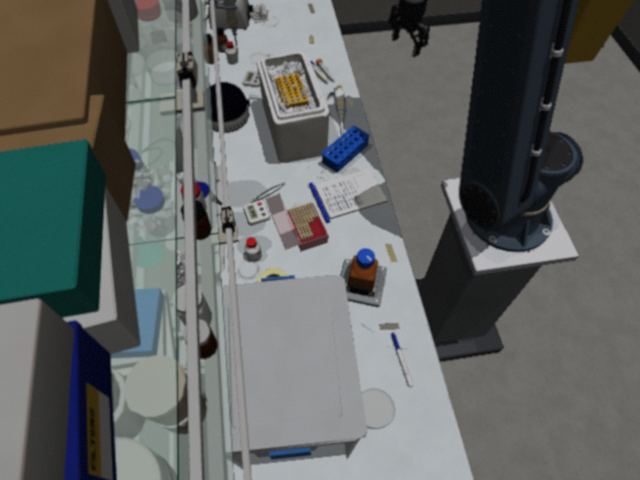

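The target cap appears at about (294,272) in the top view and (366,256) in the side view. I'll triangulate it next and enlarge both crops.

```bash
cat > h.py <<'E'
from station import manip
import cv2, numpy as np
def cam(d):
    K=np.array([[d["fx"],0,d["cx"]],[0,d["fy"],d["cy"]],[0,0,1]]); D=np.array([d["k1"],0,0,0,0.])
    return K,D,cv2.Rodrigues(d["rvec"])[0],np.array(d["tvec"])
def ray(d,uv):
    K,D,R,t=cam(d); n=cv2.undistortPoints(np.array([[uv]],float),K,D)[0,0]
    v=R.T@np.r_[n,1]; return -R.T@t, v/np.linalg.norm(v)
def onz(d,uv,z):
    c,v=ray(d,uv); return c+v*(z-c[2])/v[2]
def proj(d,p):
    K,D,R,t=cam(d); return cv2.projectPoints(np.array([p],float).reshape(-1,3),d["rvec"],t,K,D)[0].reshape(-1,2)
def tri(ds,uvs):
    A=np.zeros((3,3));b=np.zeros(3)
    for d,uv in zip(ds,uvs):
        c,v=ray(d,uv);P=np.eye(3)-np.outer(v,v);A+=P;b+=P@c
    return np.linalg.solve(A,b)
E
python3 - <<'E'
from h import *
ds=[manip.get_image(n) for n in("top","side")]; cs=[]; tiles=[]
for d,(u,v) in zip(ds,[(294,272),(366,256)]):
    c=d["color"][v-22:v+22,u-22:u+22]; 
    h=cv2.cvtColor(c,cv2.COLOR_RGB2HSV)
    m=((h[...,0]>100)&(h[...,0]<128)&(h[...,1]>110)&(h[...,2]>70)).astype(np.uint8)
    n,l,s,ce=cv2.connectedComponentsWithStats(m); i=1+np.argmax(s[1:,4])
    hull=cv2.convexHull(np.argwhere(l==i)[:,::-1].astype(np.int32)); M=cv2.moments(hull)
    uv=(u-22+M["m10"]/M["m00"],v-22+M["m01"]/M["m00"]); print(uv,s[i]); cs.append(uv)
    tiles.append(cv2.resize(c,(396,396),interpolation=cv2.INTER_CUBIC))
print(tri(ds,cs),[onz(d,c,.142) for d,c in zip(ds,cs)])
cv2.imwrite("pics/crop.png",np.hstack(tiles)[:,:,::-1])
E
```

```text
(294.0293132328308, 272.40619765494137) [ 14  15  17  16 206]
(365.44222776392354, 256.0224438902743) [ 13  15  18  15 207]
[0.46565532 0.15119003 0.14316128] [array([0.46526074, 0.15154257, 0.142     ]), array([0.46593957, 0.15021916, 0.142     ])]
```

View pics/crop.png

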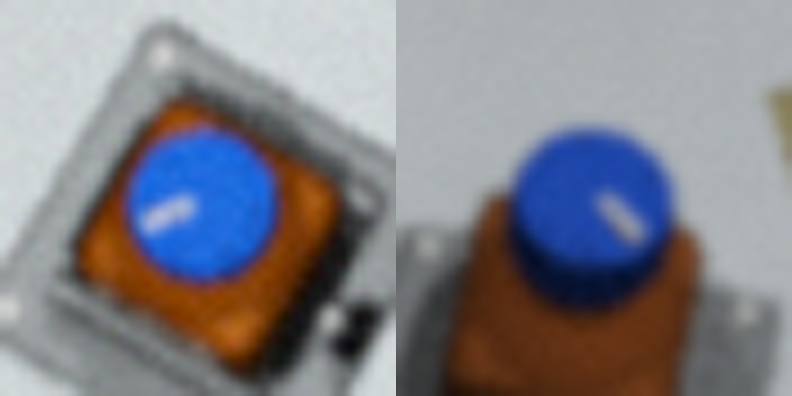

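The cap centre is at about (0.4655, 0.151), z 0.137. The white bar runs from the middle to the rim, toward the lower-left in the top view. I'll move there while turning the wrist counter-clockwise, so there is room for the clockwise turn.

Emit:
servo_tool:
  steps:
    - {"offset":[18,45,0],"rotation":[0,0,0.14],"fingers":85}
    - {"offset":[18,45,0],"rotation":[0,0,0.14],"fingers":85}
    - {"offset":[18,45,0],"rotation":[0,0,0.14],"fingers":85}
    - {"offset":[18,45,0],"rotation":[0,0,0.14],"fingers":85}
    - {"offset":[18,45,0],"rotation":[0,0,0.14],"fingers":85}
    - {"offset":[18,45,0],"rotation":[0,0,0.14],"fingers":85}
    - {"offset":[18,45,0],"rotation":[0,0,0.14],"fingers":85}
    - {"offset":[18,45,0],"rotation":[0,0,0.14],"fingers":85}

```text
time_s: 1.0
eef_pos: [0.3668, -0.1136, 0.2315]
eef_rot: [180.0, 0.0, 89.6]
contact_force: [0.9, -0.2, 0.9]
grip_width: 0.0851
gripper_force: 0.0
```

```bash
python3 -c "
from station import manip
o=manip.observe();print(o['q'],o['eef_pos'],o['eef_rot'])"
```

```text
[-1.72056849e+01 -2.87304973e-01 -1.70650039e+01  7.31861241e+01
 -3.28782473e-03  7.32279880e+01] [ 0.36677435 -0.11359394  0.23146193] [1.79966311e+02 1.35873431e-02 8.95663221e+01]
```

Emit:
servo_tool:
  steps:
    - {"offset":[12.3,33,0],"rotation":[0,0,0.148],"fingers":85}
    - {"offset":[12.3,33,0],"rotation":[0,0,0.148],"fingers":85}
    - {"offset":[12.3,33,0],"rotation":[0,0,0.148],"fingers":85}
    - {"offset":[12.3,33,0],"rotation":[0,0,0.148],"fingers":85}
    - {"offset":[12.3,33,0],"rotation":[0,0,0.148],"fingers":85}
    - {"offset":[12.3,33,0],"rotation":[0,0,0.148],"fingers":85}
    - {"offset":[12.3,33,0],"rotation":[0,0,0.148],"fingers":85}
    - {"offset":[12.3,33,0],"rotation":[0,0,0.148],"fingers":85}

```text
time_s: 1.8
eef_pos: [0.4652, 0.1501, 0.2312]
eef_rot: [-180.0, 0.0, 157.5]
contact_force: [0.4, -1.0, 0.1]
grip_width: 0.0852
gripper_force: 0.0
```

Emit:
servo_tool:
  steps:
    - {"offset":[0,0,0],"rotation":[0,0,0.148],"fingers":85}
    - {"offset":[0,0,0],"rotation":[0,0,0.148],"fingers":85}
    - {"offset":[0,0,0],"rotation":[0,0,0.148],"fingers":85}
    - {"offset":[0,0,0],"rotation":[0,0,0.148],"fingers":85}
    - {"offset":[0,0,0],"rotation":[0,0,0.148],"fingers":85}
    - {"offset":[0,0,0],"rotation":[0,0,0.148],"fingers":85}
    - {"offset":[0,0,0],"rotation":[0,0,0.148],"fingers":85}
    - {"offset":[0,0,0],"rotation":[0,0,0.148],"fingers":85}

```text
time_s: 2.6
eef_pos: [0.4648, 0.1485, 0.2311]
eef_rot: [180.0, -0.0, -134.7]
contact_force: [0.4, 0.1, 0.5]
grip_width: 0.0848
gripper_force: 0.0
```

Emit:
servo_tool:
  steps:
    - {"offset":[0,0,0],"rotation":[0,0,0.148],"fingers":85}
    - {"offset":[0,0,0],"rotation":[0,0,0.148],"fingers":85}
    - {"offset":[0,0,0],"rotation":[0,0,0.148],"fingers":85}
    - {"offset":[0,0,0],"rotation":[0,0,0.148],"fingers":85}
    - {"offset":[0,0,0],"rotation":[0,0,0],"fingers":85}
    - {"offset":[0,0,0],"rotation":[0,0,0],"fingers":85}

```text
time_s: 3.2
eef_pos: [0.4649, 0.1485, 0.2312]
eef_rot: [180.0, -0.0, -101.4]
contact_force: [0.4, -0.3, 0.2]
grip_width: 0.0851
gripper_force: 0.0
```

```bash
python3 - <<'E'
from h import *
o=manip.observe();print(o['q'],o['eef_pos'],o['eef_rot'],o['contact_force'],o['ft_torque'])
t=[]
for n in("top","side"):
    d=manip.get_image(n);u,v=proj(d,[.4655,.151,.16])[0].astype(int)
    t.append(cv2.resize(d["color"][v-40:v+40,u-40:u+40],(400,400),interpolation=cv2.INTER_CUBIC))
cv2.imwrite("pics/b.png",np.hstack(t)[:,:,::-1])
E
```

```text
[ 1.77225635e+01  1.00265635e+01 -5.50327804e+00  7.44803165e+01
 -3.71600664e-03 -6.08768558e+01] [0.46485326 0.14853444 0.23116642] [ 1.79992935e+02 -8.19004730e-03 -1.01400580e+02] [ 0.43253281 -0.27179402  0.24565926] [ 0.03335769  0.02997028 -0.01759708]
```

View pics/b.png

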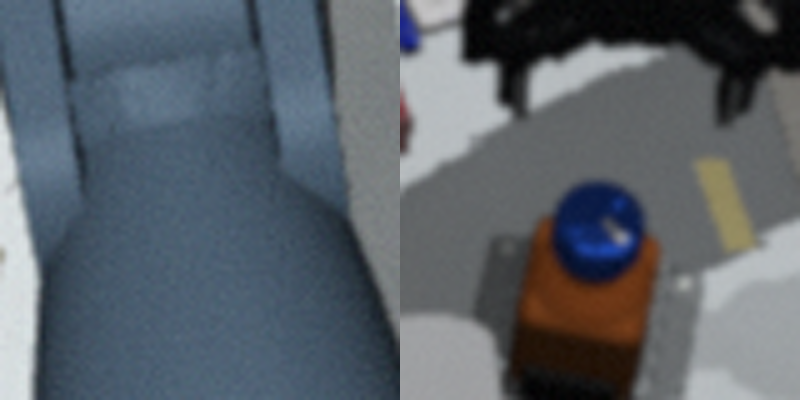

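The side view shows the open fingers either side of the cap at (600,230), with the arm hiding the top view. I'm lowering and closing.

Emit:
servo_tool:
  steps:
    - {"offset":[0.6,2.5,-14],"rotation":[0,0,0],"fingers":85}
    - {"offset":[0,0,-14],"rotation":[0,0,0],"fingers":85}
    - {"offset":[0,0,-14],"rotation":[0,0,0],"fingers":85}
    - {"offset":[0,0,-14],"rotation":[0,0,0],"fingers":85}
    - {"offset":[0,0,-14],"rotation":[0,0,0],"fingers":85}
    - {"offset":[0,0,-14],"rotation":[0,0,0],"fingers":85}
    - {"offset":[0,0,-14],"rotation":[0,0,0],"fingers":85}
    - {"offset":[0,0,-15],"rotation":[0,0,0],"fingers":85}

```text
time_s: 4.1
eef_pos: [0.4657, 0.1511, 0.1178]
eef_rot: [-180.0, 0.0, -101.3]
contact_force: [0.4, -0.8, 0.7]
grip_width: 0.085
gripper_force: 0.0
```

Emit:
servo_tool:
  steps:
    - {"offset":[0,0,0],"rotation":[0,0,0],"fingers":50}
    - {"offset":[0,0,0],"rotation":[0,0,0],"fingers":50}
    - {"offset":[0,0,0],"rotation":[0,0,0],"fingers":50}
    - {"offset":[0,0,0],"rotation":[0,0,0],"fingers":50}
    - {"offset":[0,0,0],"rotation":[0,0,0],"fingers":50}
  grip_force: 30

```text
time_s: 4.6
eef_pos: [0.4658, 0.1511, 0.1188]
eef_rot: [-179.9, 0.0, -101.2]
contact_force: [0.0, 0.7, 0.4]
grip_width: 0.0498
gripper_force: 0.0
```

```bash
python3 - <<'E'
from h import *
o=manip.observe();print(o['eef_pos'],o['eef_rot'],o['contact_force'],o['ft_torque'])
d=manip.get_image("side");u,v=proj(d,[.4655,.151,.14])[0].astype(int)
cv2.imwrite("pics/c.png",cv2.resize(d["color"][v-35:v+35,u-35:u+35],(560,560),interpolation=cv2.INTER_CUBIC)[:,:,::-1])
E
```

```text
[0.46584913 0.15114131 0.11883258] [-1.79945822e+02  2.41998819e-02 -1.01163802e+02] [0.0455218  0.69125498 0.42666549] [ 0.02905788 -0.06245436  0.00451381]
```

View pics/c.png

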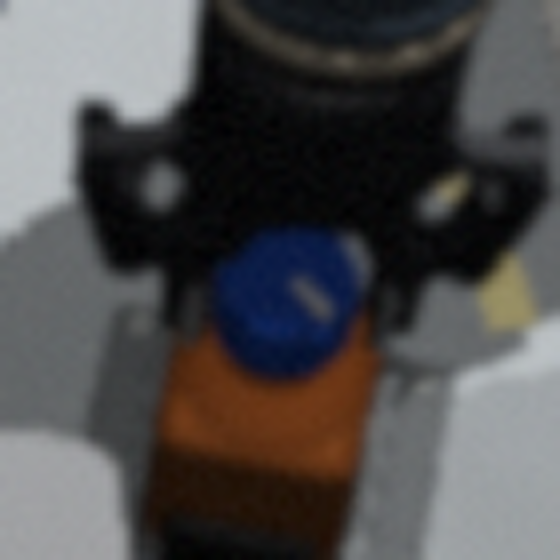

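The fingers straddle the cap at (288,305), with the left one slightly nearer. The bar stays visible from the side. I'm closing gently and checking for side load.

Emit:
servo_tool:
  steps:
    - {"offset":[0,0,0],"rotation":[0,0,0],"fingers":40}
    - {"offset":[0,0,0],"rotation":[0,0,0],"fingers":40}
    - {"offset":[0,0,0],"rotation":[0,0,0],"fingers":40}
    - {"offset":[0,0,0],"rotation":[0,0,0],"fingers":40}
  grip_force: 25

```text
time_s: 5.05
eef_pos: [0.4664, 0.151, 0.1189]
eef_rot: [-179.9, 0.0, -101.2]
contact_force: [2.6, -3.2, 5.8]
grip_width: 0.0419
gripper_force: 25.4
```

```bash
cat > o.py <<'E'
from h import *
np.set_printoptions(precision=4,suppress=True)
o=manip.observe()
for k in('time_s','q','eef_pos','eef_rot','contact_force','ft_torque','grip_width','gripper_force'):print(k,o[k])
E
python3 o.py
```

```text
time_s 5.05
q [ 17.9649  14.0227 -17.5253  58.3439  -0.0348 -60.8725]
eef_pos [0.4664 0.151  0.1189]
eef_rot [-179.8887    0.0222 -101.1626]
contact_force [ 2.5912 -3.1766  5.8115]
ft_torque [-0.5008 -0.5461  0.0065]
grip_width 0.04192089870327901
gripper_force 25.363642312731827
```

Emit:
servo_tool:
  steps:
    - {"offset":[0.4,0,0],"rotation":[0,0,0],"fingers":35}
    - {"offset":[0,0,0],"rotation":[0,0,0],"fingers":35}
    - {"offset":[0,0,-0.04],"rotation":[0,0,-0.06],"fingers":35}
    - {"offset":[0,0,-0.04],"rotation":[0,0,-0.06],"fingers":35}
    - {"offset":[0,0,-0.04],"rotation":[0,0,-0.06],"fingers":35}
    - {"offset":[0,0,-0.04],"rotation":[0,0,-0.06],"fingers":35}
    - {"offset":[0,0,-0.04],"rotation":[0,0,-0.06],"fingers":35}
    - {"offset":[0,0,-0.04],"rotation":[0,0,-0.06],"fingers":35}
  grip_force: 40

```text
time_s: 5.85
eef_pos: [0.4666, 0.1509, 0.1187]
eef_rot: [-179.9, 0.0, -121.9]
contact_force: [2.6, -2.8, 7.2]
grip_width: 0.0414
gripper_force: 40.4
```

```bash
python3 o.py
```

```text
time_s 5.85
q [ 17.951   14.0585 -17.5058  58.3471  -0.0394 -40.1187]
eef_pos [0.4666 0.1509 0.1187]
eef_rot [-179.9127    0.0424 -121.9303]
contact_force [ 2.611  -2.8359  7.1612]
ft_torque [-0.5325 -0.3386  0.0704]
grip_width 0.04137080555202292
gripper_force 40.38382825849112
```

The torque matches the thread drag, so the cap is following the gripper.

Emit:
servo_tool:
  steps:
    - {"offset":[0,0,-0.08],"rotation":[0,0,-0.12],"fingers":35}
    - {"offset":[0,0,-0.08],"rotation":[0,0,-0.12],"fingers":35}
    - {"offset":[0,0,-0.08],"rotation":[0,0,-0.12],"fingers":35}
    - {"offset":[0,0,-0.08],"rotation":[0,0,-0.12],"fingers":35}
    - {"offset":[0,0,-0.08],"rotation":[0,0,-0.12],"fingers":35}
    - {"offset":[0,0,-0.08],"rotation":[0,0,-0.12],"fingers":35}
    - {"offset":[0,0,-0.08],"rotation":[0,0,-0.12],"fingers":35}
    - {"offset":[0,0,-0.08],"rotation":[0,0,-0.12],"fingers":35}

```text
time_s: 6.65
eef_pos: [0.4669, 0.1506, 0.1181]
eef_rot: [-179.9, 0.1, -177.1]
contact_force: [3.7, -5.1, 8.4]
grip_width: 0.042
gripper_force: 40.4
```

```bash
python3 o.py; python3 - <<'E'
from h import *
d=manip.get_image("side");u,v=proj(d,[.4655,.151,.14])[0].astype(int)
cv2.imwrite("pics/d.png",cv2.resize(d["color"][v-25:v+25,u-25:u+25],(500,500),interpolation=cv2.INTER_CUBIC)[:,:,::-1])
E
```

```text
time_s 6.65
q [ 17.9343  14.0938 -17.5544  58.2515  -0.0955  15.0255]
eef_pos [0.4669 0.1506 0.1181]
eef_rot [-179.9337    0.1216 -177.0912]
contact_force [ 3.6514 -5.0829  8.4242]
ft_torque [-0.9851 -0.5502  0.0903]
grip_width 0.041968881640978804
gripper_force 40.386029866640456
```

View pics/d.png

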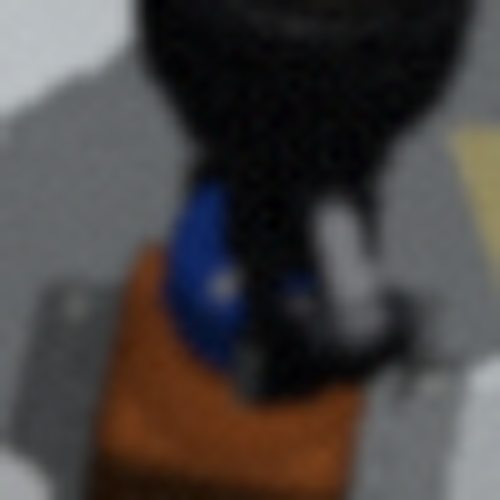

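A finger hides part of the cap, but the bar at (222,285) has turned clockwise with the gripper. I'm continuing with finer steps.

Emit:
servo_tool:
  steps:
    - {"offset":[0,0,-0.04],"rotation":[0,0,-0.06],"fingers":35}
    - {"offset":[0,0,-0.04],"rotation":[0,0,-0.06],"fingers":35}
    - {"offset":[0,0,-0.04],"rotation":[0,0,-0.06],"fingers":35}
    - {"offset":[0,0,-0.04],"rotation":[0,0,-0.06],"fingers":35}
    - {"offset":[0,0,-0.04],"rotation":[0,0,-0.06],"fingers":35}
    - {"offset":[0,0,-0.04],"rotation":[0,0,-0.06],"fingers":35}
    - {"offset":[0,0,-0.04],"rotation":[0,0,-0.06],"fingers":35}
    - {"offset":[0,0,0],"rotation":[0,0,0],"fingers":35}

```text
time_s: 7.5
eef_pos: [0.4668, 0.1504, 0.1178]
eef_rot: [-180.0, 0.1, 159.0]
contact_force: [2.5, -5.1, 6.7]
grip_width: 0.0418
gripper_force: 40.3
```

```bash
python3 o.py
```

```text
time_s 7.5
q [ 17.9267  14.1094 -17.5833  58.2227  -0.1143  38.931 ]
eef_pos [0.4668 0.1504 0.1178]
eef_rot [-179.9642    0.1376  158.9956]
contact_force [ 2.5499 -5.1459  6.7271]
ft_torque [-1.1411 -0.5275 -0.0777]
grip_width 0.041757930210790266
gripper_force 40.295504374662414
```

Emit:
servo_tool:
  steps:
    - {"offset":[0,0,-0.03],"rotation":[0,0,-0.04],"fingers":35}
    - {"offset":[0,0,-0.03],"rotation":[0,0,-0.04],"fingers":35}
    - {"offset":[0,0,-0.03],"rotation":[0,0,-0.04],"fingers":35}
    - {"offset":[0,0,-0.03],"rotation":[0,0,-0.04],"fingers":35}

```text
time_s: 7.9
eef_pos: [0.4668, 0.1503, 0.1177]
eef_rot: [-180.0, 0.1, 149.9]
contact_force: [2.4, -6.4, 7.5]
grip_width: 0.0415
gripper_force: 40.4
```

```bash
python3 o.py|egrep 'rot|force|torq'
```

```text
eef_rot [-179.9803    0.1457  149.8576]
contact_force [ 2.3926 -6.3761  7.5491]
ft_torque [-1.24   -0.523   0.1193]
gripper_force 40.41960950999055
```

Emit:
servo_tool:
  steps:
    - {"offset":[0,0,-0.03],"rotation":[0,0,-0.04],"fingers":35}
    - {"offset":[0,0,-0.03],"rotation":[0,0,-0.04],"fingers":35}
    - {"offset":[0,0,-0.03],"rotation":[0,0,-0.04],"fingers":35}

```text
time_s: 8.2
eef_pos: [0.4668, 0.1503, 0.1176]
eef_rot: [-180.0, 0.1, 143.0]
contact_force: [1.9, -5.5, 8.5]
grip_width: 0.042
gripper_force: 40.4
```

```bash
python3 o.py|egrep 'rot|force|torq'
```

```text
eef_rot [-179.9907    0.1463  142.9801]
contact_force [ 1.8599 -5.5339  8.4875]
ft_torque [-1.3268 -0.5231  0.1034]
gripper_force 40.436750020016916
```

Emit:
servo_tool:
  steps:
    - {"offset":[0,0,-0.03],"rotation":[0,0,-0.04],"fingers":35}
    - {"offset":[0,0,-0.03],"rotation":[0,0,-0.04],"fingers":35}
    - {"offset":[0,0,-0.03],"rotation":[0,0,-0.04],"fingers":35}

```text
time_s: 8.5
eef_pos: [0.4667, 0.1502, 0.1175]
eef_rot: [180.0, 0.1, 136.1]
contact_force: [2.4, -7.2, 8.1]
grip_width: 0.0418
gripper_force: 40.5
```

```bash
python3 o.py|egrep 'rot|force|torq'
```

```text
eef_rot [179.999    0.1474 136.1005]
contact_force [ 2.4439 -7.2373  8.1154]
ft_torque [-1.3286 -0.431   0.0848]
gripper_force 40.45482380082831
```

Emit:
servo_tool:
  steps:
    - {"offset":[0,0,-0.03],"rotation":[0,0,-0.04],"fingers":35}
    - {"offset":[0,0,-0.03],"rotation":[0,0,-0.04],"fingers":35}
    - {"offset":[0,0,-0.03],"rotation":[0,0,-0.04],"fingers":35}

```text
time_s: 8.8
eef_pos: [0.4667, 0.1501, 0.1174]
eef_rot: [180.0, 0.1, 129.2]
contact_force: [2.4, -7.2, 9.1]
grip_width: 0.0416
gripper_force: 40.5
```

```bash
python3 o.py|egrep 'rot|force|torq'
```

```text
eef_rot [179.9907   0.1471 129.2267]
contact_force [ 2.3575 -7.1729  9.0975]
ft_torque [-1.3985 -0.4006  0.0669]
gripper_force 40.47358777199406
```

Emit:
servo_tool:
  steps:
    - {"offset":[0,0,-0.03],"rotation":[0,0,-0.04],"fingers":35}
    - {"offset":[0,0,-0.03],"rotation":[0,0,-0.04],"fingers":35}
    - {"offset":[0,0,-0.03],"rotation":[0,0,-0.04],"fingers":35}

```text
time_s: 9.1
eef_pos: [0.4667, 0.1501, 0.1173]
eef_rot: [180.0, 0.1, 122.3]
contact_force: [2.1, -7.1, 9.6]
grip_width: 0.0419
gripper_force: 40.5
```

```bash
python3 o.py|egrep 'rot|force|torq'
```

```text
eef_rot [179.9713   0.145  122.3489]
contact_force [ 2.1283 -7.0741  9.5541]
ft_torque [-1.4096 -0.3713  0.0952]
gripper_force 40.493584151845425
```

Emit:
servo_tool:
  steps:
    - {"offset":[0,0,-0.03],"rotation":[0,0,-0.04],"fingers":35}
    - {"offset":[0,0,-0.03],"rotation":[0,0,-0.04],"fingers":35}
    - {"offset":[0,0,-0.03],"rotation":[0,0,-0.04],"fingers":35}

```text
time_s: 9.4
eef_pos: [0.4666, 0.1501, 0.1172]
eef_rot: [180.0, 0.1, 115.5]
contact_force: [2.1, -8.1, 8.5]
grip_width: 0.0415
gripper_force: 41.2
```

```bash
python3 o.py|egrep 'rot|force|torq'
```

```text
eef_rot [179.96     0.1469 115.5211]
contact_force [ 2.065  -8.0783  8.5278]
ft_torque [-1.4767 -0.3267  1.0707]
gripper_force 41.20713089592755
```

The torque jumped from 0.1 to 1.07 N·m, so the cap has bottomed out. I'll unload in small steps to find the seat angle, allowing for any slip.

Emit:
servo_tool:
  steps:
    - {"offset":[0,0,0],"rotation":[0,0,0],"fingers":35}

```text
time_s: 9.5
eef_pos: [0.4666, 0.1501, 0.1172]
eef_rot: [180.0, 0.2, 115.6]
contact_force: [2.3, -7.9, 8.6]
grip_width: 0.0416
gripper_force: 41.1
```

```bash
python3 o.py|egrep 'rot|torq'
```

```text
eef_rot [179.964    0.1533 115.5681]
ft_torque [-1.5528 -0.4176  1.016 ]
```

Emit:
servo_tool:
  steps:
    - {"offset":[0,0,0],"rotation":[0,0,0.01],"fingers":35}

```text
time_s: 9.6
eef_pos: [0.4666, 0.1501, 0.1172]
eef_rot: [180.0, 0.2, 116.2]
contact_force: [2.3, -7.7, 8.9]
grip_width: 0.0418
gripper_force: 41.0
```

```bash
python3 o.py|egrep 'rot|torq'
```

```text
eef_rot [179.9628   0.1546 116.2051]
ft_torque [-1.5515 -0.4218  0.8041]
```

Emit:
servo_tool:
  steps:
    - {"offset":[0,0,0],"rotation":[0,0,0.01],"fingers":35}

```text
time_s: 9.7
eef_pos: [0.4666, 0.1501, 0.1172]
eef_rot: [180.0, 0.1, 116.8]
contact_force: [2.4, -7.9, 8.6]
grip_width: 0.0415
gripper_force: 40.9
```

```bash
python3 o.py|egrep 'rot|torq'
```

```text
eef_rot [179.9658   0.1494 116.7892]
ft_torque [-1.5176 -0.3926  0.5562]
```

Emit:
servo_tool:
  steps:
    - {"offset":[0,0,0],"rotation":[0,0,0.01],"fingers":35}

```text
time_s: 9.8
eef_pos: [0.4666, 0.1501, 0.1172]
eef_rot: [180.0, 0.2, 117.3]
contact_force: [2.3, -7.2, 9.0]
grip_width: 0.042
gripper_force: 40.7
```

```bash
python3 o.py|egrep 'rot|torq'
```

```text
eef_rot [179.9683   0.1502 117.3449]
ft_torque [-1.582  -0.3872  0.3393]
```

Emit:
servo_tool:
  steps:
    - {"offset":[0,0,0],"rotation":[0,0,0.01],"fingers":35}

```text
time_s: 9.9
eef_pos: [0.4666, 0.1501, 0.1172]
eef_rot: [180.0, 0.1, 117.9]
contact_force: [1.0, -7.0, 8.3]
grip_width: 0.0417
gripper_force: 40.6
```

```bash
python3 o.py|egrep 'rot|torq'
```

```text
eef_rot [179.9664   0.1466 117.901 ]
ft_torque [-1.4616 -0.394   0.1847]
```

The torque crosses zero near yaw 118.4°, which is the seat. The target is therefore about 208.5° (−151.5°), or 1.58 rad counter-clockwise.

Emit:
servo_tool:
  steps:
    - {"offset":[0,0,0.06],"rotation":[0,0,0.1],"fingers":35}
    - {"offset":[0,0,0.06],"rotation":[0,0,0.1],"fingers":35}
    - {"offset":[0,0,0.06],"rotation":[0,0,0.1],"fingers":35}
    - {"offset":[0,0,0.06],"rotation":[0,0,0.1],"fingers":35}
    - {"offset":[0,0,0.06],"rotation":[0,0,0.1],"fingers":35}
    - {"offset":[0,0,0.06],"rotation":[0,0,0.1],"fingers":35}
    - {"offset":[0,0,0.06],"rotation":[0,0,0.1],"fingers":35}
    - {"offset":[0,0,0.06],"rotation":[0,0,0.1],"fingers":35}

```text
time_s: 10.7
eef_pos: [0.4669, 0.1504, 0.1178]
eef_rot: [-180.0, 0.1, 163.9]
contact_force: [3.4, -5.5, 8.1]
grip_width: 0.0416
gripper_force: 40.4
```

```bash
python3 o.py|egrep 'rot|force|torq'
```

```text
eef_rot [-179.9644    0.1421  163.9244]
contact_force [ 3.402  -5.5301  8.07  ]
ft_torque [-1.1261 -0.4752 -0.0862]
gripper_force 40.37446349509992
```

Emit:
servo_tool:
  steps:
    - {"offset":[0,0,0.06],"rotation":[0,0,0.1],"fingers":35}
    - {"offset":[0,0,0.06],"rotation":[0,0,0.1],"fingers":35}
    - {"offset":[0,0,0.06],"rotation":[0,0,0.1],"fingers":35}
    - {"offset":[0,0,0.06],"rotation":[0,0,0.1],"fingers":35}
    - {"offset":[0,0,0.06],"rotation":[0,0,0.1],"fingers":35}
    - {"offset":[0,0,0.06],"rotation":[0,0,0.1],"fingers":35}
    - {"offset":[0,0,0.06],"rotation":[0,0,0.1],"fingers":35}
    - {"offset":[0,0,0.04],"rotation":[0,0,0.06],"fingers":35}

```text
time_s: 11.5
eef_pos: [0.4668, 0.1508, 0.1183]
eef_rot: [-179.9, 0.1, -152.5]
contact_force: [1.9, -3.8, 8.7]
grip_width: 0.0415
gripper_force: 40.4
```

Emit:
servo_tool:
  steps:
    - {"offset":[0,0,0],"rotation":[0,0,0],"fingers":35}
    - {"offset":[0,0,0],"rotation":[0,0,0],"fingers":35}

```text
time_s: 11.7
eef_pos: [0.4668, 0.1508, 0.1183]
eef_rot: [-179.9, 0.1, -152.7]
contact_force: [1.7, -3.1, 8.8]
grip_width: 0.0418
gripper_force: 40.5
```

```bash
python3 o.py|egrep 'rot|force|torq'
```

```text
eef_rot [-179.9154    0.0939 -152.7296]
contact_force [ 1.6601 -3.1345  8.8479]
ft_torque [-0.8063 -0.3948  0.0618]
gripper_force 40.49224727146793
```

Emit:
servo_tool:
  steps:
    - {"offset":[0,0,0],"rotation":[0,0,0.02],"fingers":35}
    - {"offset":[0,0,0],"rotation":[0,0,0],"fingers":35}
    - {"offset":[0,0,0],"rotation":[0,0,0],"fingers":35}

```text
time_s: 12.0
eef_pos: [0.4668, 0.1508, 0.1183]
eef_rot: [-179.9, 0.1, -151.6]
contact_force: [2.3, -3.6, 8.6]
grip_width: 0.0416
gripper_force: 40.4
```

```bash
python3 o.py|egrep 'pos|rot|force|torq'; python3 - <<'E'
from h import *
d=manip.get_image("side");u0,v0=proj(d,[.4668,.151,.14])[0].astype(int)
c=cv2.imread("pics/side0.png"); t=[]
# initial bar yaw from side0, then predicted bar line at -50 deg overlaid on current view
for im in (c,d["color"][:,:,::-1]):
    t.append(cv2.resize(im[v0-18:v0+18,u0-18:u0+18],(396,396),interpolation=cv2.INTER_CUBIC))
top=.135+.013+.0015
g=cv2.cvtColor(c,cv2.COLOR_BGR2HSV); m=np.zeros(g.shape[:2],bool); m[v0-9:v0+9,u0-9:u0+9]=1
ct=proj(d,[.466,.151,top])[0]
ys,xs=np.nonzero(m&(g[...,1]<120)&(np.hypot(*(np.indices(m.shape)[::-1]-ct[:,None,None]))<8))
p=onz(d,(xs.mean(),ys.mean()),top); a=np.arctan2(p[1]-.151,p[0]-.466); print(len(xs),p,np.degrees(a))
b=a-np.radians(50.2)
for k,ang in enumerate((a,b)):
    for r in(.006,.018):
        q=proj(d,[.466+r*np.cos(ang),.151+r*np.sin(ang),top])[0]
        cv2.circle(t[k],tuple(((q-[u0-18,v0-18]+.5)*11).astype(int)),4,(0,0,255),1)
cv2.imwrite("pics/e.png",np.hstack(t))
E
```

```text
eef_pos [0.4668 0.1508 0.1183]
eef_rot [-179.9154    0.0914 -151.596 ]
contact_force [ 2.2858 -3.6282  8.5559]
ft_torque [-0.747  -0.3941 -0.031 ]
gripper_force 40.44676313758828
34 [0.45953968 0.14556442 0.1495    ] -139.92345354134162
```

View pics/e.png

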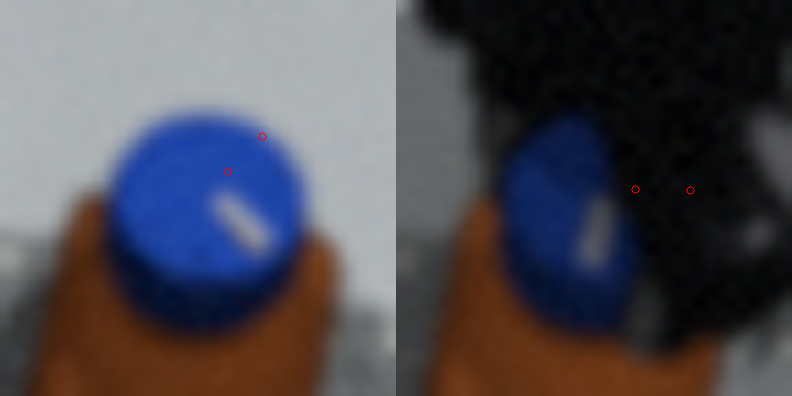

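The bar runs (220,200)→(262,245) in the initial tile and (208,205)→(195,265) in the current one. My red marks were a bad segmentation. I'll measure both angles from those pixels.

```bash
python3 - <<'E'
from h import *
d=manip.get_image("side");o=proj(d,[.4668,.151,.14])[0].astype(int)-18
A=[]
for p,q,z in(((220,200),(262,245),.1496),((208,205),(195,265),.149)):
    P,Q=[onz(d,np.array(x)/11-.5+o,z) for x in(p,q)]; v=Q-P; A.append(np.degrees(np.arctan2(v[1],v[0]))); print(P,Q,A[-1],np.linalg.norm(v))
print(A[1]-A[0])
E
```

```text
[0.46481458 0.15392534 0.1496    ] [0.45820201 0.16640717 0.1496    ] 117.91354458736515 0.014125238103483949
[0.46753514 0.15441529 0.149     ] [0.47345511 0.16868302 0.149     ] 67.4654581353907 0.015447138647703387
-50.44808645197445
```

The bar's net rotation is −50.4°, against −50.4° expected from the tool, so the cap did not slip. I'm handing in.

```bash
python3 -c "
from station import manip
print(manip.sign_off())"
```

```text
the job is handed in; nothing more can be done
None
```

The cap was screwed down until it bottomed out (1.07 N·m), then backed off about 90°, and the job was handed in at about 12 s with the gripper still holding the cap at about 40 N.

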